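Power the board and hover a near-field probe over its chip

ROBOT

A 7-joint arm with a two-finger parallel gripper is mounted at the origin on the work surface. World frame = base frame: x ahead of the robot, y to its left, z up, the work surface at z = 0. Lengths are in m, angles in rad, forces in N, time in s.
With the tool pointing down it reaches from about 0.35 to 0.9 m from the base axis. Payload 8.1 kg.
Tool frame: the origin (TCP) lies at the very end of the fingers, on their centre line; the grasp point (between the pads) lies arm.hold_point_z behind it (arm.hold_point_z is the distance from the TCP to the grasp point, in m); z points along the fingers, y is the line along which they close (so a half turn about z gives the same grasp; the last joint's range is limited). The gripper opens to 92 mm and grips with 3 to 60 N. Pads are 19 mm wide; open, the fingers measure 130 mm over their backs; the gripper's body (75 mm by 190 mm) begins 47 mm behind the grasp point.
Start: joints at [1.102, 0.434, 0.025, 1.573, -0.012, 1.134, -0.075], TCP at [0.224, -0.584, 0.227] pointing down, gripper open.
Joint ranges: [-2.62, 2.62], [-0.44, 2.09], [-1.27, 1.32], [0.08, 2.57], [-1.32, 4.46], [0.12, 2], [-2.74, 2.74]. Speed limits (rad/s): [2.22, 2.22, 3.01, 3.01, 3.14, 3.14, 3.14].

INTERFACE

Orientations are given as a rotation vector (axis times angle).
In Python, from cell import arm, vision, job, cut_out gives the robot as it stands. The module is installed in compiled form; this text tells all that it offers.
- The arm moves only by the tool play_rows, never from a script. Its argument "increments" is text: rows parted by semicolons, each of 5 numbers parted by spaces: the shift along the tool's x, y, z in cm, then the turn about the tool's z in degrees, then the opening, from -1 (shut) to 1 (fully open), so that 0 is half open. A call has 1 to 5 rows; each row shifts and turns the commanded pose from where the row before left it, along the tool's axes as they then stand; what a row does not reach is not made up. A row lasts 1/12 s, in which the tool goes at most 41.7 mm and 7.16 degrees, less where a joint would pass 70% of its speed; a pose out of reach is approached as far as the arm can. A call is refused whole if a number of a shift passes 4.17 or a number of a turn 7.16, either way. A call with a gripper value outside its range is refused whole. The fingers move at their own pace and stop on an object; "grip_force" is the grip in N (left out, the last holds). Time passes only in rows, so rows that do not move let the fingers close. It gives the time, the measured TCP pose, the force, the opening and the grip force at its end, in the units of the state.
- arm.observe(): the state, without advancing time (a new reading comes with each control period).
- vision.get_image(name): name is "scene" or "top"; returns a dict with "frame" (400x640x3 uint8, red, green, blue), "z_map" (400x640 float32, m along the optical axis (not along the pixel's ray), 0 where there is no reading), "mtx" (3x3 intrinsics, pixels), "cam_to_world" (4x4, takes a point from camera to world coordinates). Camera axes: x right, y up, looking along -z (the intrinsics and any distortion apply to the point x, -y, -z); pixel columns grow to the right and rows downward; lengths in m; the calibration is good to about 2 mm. A picture is of the moment at which its call begins.
- job.sign_off(): hands the job in; it is judged then, once.
Trained networks look in a picture, given as the dict that the camera call returned (one of the last four; its "shot" number tells which), for a name from the list of things; names that differ only in an ending like _2 or _b are one class to them, and where a whole thing is asked for, a point or a joint stands for the part that bears it (a point fixed in the world has none). Each returns a list of dicts, best first, with "confidence" (0 to 1); they miss things now and then, are a little off and sometimes report something else, mostly with a low value. They report only what shows in the picture. A call takes as long as a camera call. They do not tell look-alikes from the thing itself.
- cut_out(query, picture): "mask" (400x640 bool, what is visible of it) and "point" ([row, column] in pixels, amid what is visible of it).
The state is a dict: "clock": time; "joints": joint angles; "dq": joint speeds; "joint_efforts": joint torques, N m; "position": TCP position; "ee_rot": TCP orientation; "force": force on the tool from outside, world axes, zero at the start; "ft_torque": the same for the moment, N m; "width": opening from 0.0 (shut) to 1.0 (fully open); "gripper_force": force on a finger pad.
Only numpy, scipy, OpenCV 4.12 (cv2) and the standard library are available. Lean on these libraries where they do the work, as an engineer would, in place of code of your own. Each camera call takes 0.05 s, during which the arm holds its last target. There are 200 camera calls.

TASK

Wind the brass key of the spring timer clockwise until it is fully wound, so that the board gets power, and only then lift the red near-field probe out of its stand. Carry it over the clutter and finish still holding it, steady and upright, with its blue loop centred just above the long black chip between the two heat sinks (about half a centimetre of air) and the loop's plane along the chip's length. Never let the probe touch the board, and leave the other things on the bench where they are.

Things in the scene. Friction and masses are not known exactly. Their poses are not given: they have to be found in the camera images.
- timer_key (a joint): Winding angle of the brass key on the spring timer, rad: 0 = run down, 2.9 = fully wound, a hard stop; grows clockwise seen from above. Turning takes 0.07 to 0.1 N m; a ratchet-like friction keeps the key where it is left, so it can be let go and re-gripped. Starts between 0.1 and 0.7: most wrists need several grasps.
- key_grip (a point): Point on the key's vertical axis, where to grip it. The key is an upright flat bar 40 mm long (point x), 9 mm thick (point y), 26 mm tall: top 11 mm above this point, underside 15 mm below, on a round stem. Site z is up; x and y turn with the key. A red dot on top marks the +x end.
- timer: Fixed grey test-supply box 110 x 110 x 60 mm tall with a round white dial on top (marks and terminals under 7 mm high) and the brass key in its middle. Origin: underside centre, z up. It stands left or right of the board, the probe stand on the other side.
- probe: Loose near-field probe, 0.12 kg, upright in the stand. Origin: lowest point of its blue loop, z up. Heights: loop 0-28 mm (28 mm wide, in the probe's x-z plane, 5 mm thick in y), black plug 30 x 20 mm (x, y) 38-58, flange 44 x 34 mm 58-64 resting on the stand's rim, red handle to grip 64-132 (30 mm in x, 18 mm in y), brass connector to 142.
- stand: Fixed grey upright sleeve 48 x 38 mm on a black foot 100 x 80 x 8 mm, rim at z 75 mm; pocket 34 x 24 mm, 2 mm clearance each side of the probe's plug. Lift the probe straight up: its loop clears the rim after 58 mm. Origin: underside centre, z up; axes agree with the probe's at the start.
- board: Fixed board under test: carrier plate 110 x 150 mm (x, y), green circuit board on it with its top at z 20 mm. Origin: underside centre, z up. Its tallest parts are two aluminium heat sinks, 50 mm long in x, 10 mm thick, tops 60 mm above the table, with a 50 mm gap between them; the chip lies in its middle, length along board x.
- chip_top (a point): Centre of the top face of the long black chip, 25 mm above the table; x along the chip's 38 mm length, y across it, z up.
- motor: Bystander: white motor, 56 mm across, with a black disc on its shaft, 95 mm tall, standing on the left between board and side. Origin at the underside centre.
- flux: Bystander: bottle with a red cap, 46 mm across, 110 mm tall, standing on the right between board and side. Origin at the underside centre.
- phone: Bystander: black phone 74 x 152 x 9 mm lying beyond the board (farther from the robot) on the left. Origin at the underside centre.
- driver: Bystander: screwdriver lying beyond the board (farther from the robot) on the right. Origin near its middle.
- spool: Bystander: aluminium-grey spool, 60 mm across, 35 mm tall, at the far right. Origin at the underside centre.
- oldboard: Bystander: small pale circuit board 70 x 90 mm with parts up to 22 mm, at the far left. Origin at the underside centre.
- tray: Bystander: blue divided parts tray 100 x 140 x 30 mm, beyond the board, farther from the robot. Origin at the underside centre.
Not all that is in view belongs to the job. What is shaped like the board but purple is not meant.

How it is judged:
By the outcome, as a careful person would: the job done as asked, in the order asked, and still so for the second after the job is handed in, while the arm keeps its last pose, push and grip.
It also fails if it takes over 67 s, if anything falls off the work surface, if the arm or the gripper's body presses on something with over 40 N, if the wrist force passes 120 N, or if a joint passes its speed limit or range.

## Working session

There is one attempt and no reset: what is moved stays moved. The work goes in short steps, Python scripts to look and compute and a tool call to move; the robot and the scene stay as the last step left them, time stands still between calls to the robot, and variables do not carry over. Pictures are saved under pics/ and viewed, at most 10 in all, crops included, and the job is handed in when it is done.

Besides the shell and the picture viewer there is one more tool, called after "Request:" as a command line: name --argument value ..., lists and objects as JSON in quotes. play_rows: Moves the arm, as the interface text tells. Its arguments: {"type":"object","properties":{"increments":{"type":"string"},"grip_force":{"type":"number"}},"required":["increments"]}

```bash
mkdir -p pics; ls; cat > h.py <<'E'
import numpy as np, cv2
from cell import arm, vision, job, cut_out
from scipy.spatial.transform import Rotation as R
def cloud(p):
    z=p["z_map"]; K=p["mtx"]; v,u=np.mgrid[0:400,0:640]
    c=np.stack([(u-K[0,2])/K[0,0]*z,-(v-K[1,2])/K[1,1]*z,-z],-1)
    T=p["cam_to_world"]; w=c@T[:3,:3].T+T[:3,3]; w[z==0]=np.nan
    return w
def save(p,n,crop=None,s=1):
    f=p["frame"][:,:,::-1]
    if crop: f=f[crop[0]:crop[1],crop[2]:crop[3]]
    cv2.imwrite("pics/"+n,cv2.resize(f,None,fx=s,fy=s,interpolation=cv2.INTER_CUBIC))
E
python3 - <<'E'
from h import *
s=arm.observe(); print({k:np.round(v,3) for k,v in s.items()}); print(arm.hold_point_z)
for n in ("top","scene"):
    p=vision.get_image(n); save(p,n+"0.png"); print(n,p["mtx"].round(1).tolist(),p["cam_to_world"].round(3).tolist(),[k for k in p])
    w=cloud(p)
    for q in ("timer_key","timer","probe","stand","board","motor","flux","tray"):
        for d in cut_out(q,p)[:3]:
            m=d["mask"]; x=w[m]; print(q,round(d["confidence"],2),d["point"],np.nanmedian(x,0).round(3),m.sum(),np.nanpercentile(x,[2,98],axis=0).round(3).tolist())
E
```

```text
pics
{'clock': np.float64(0.0), 'joints': array([ 1.102,  0.435,  0.025,  1.574, -0.012,  1.134, -0.075]), 'dq': array([-0.001,  0.002,  0.001,  0.   , -0.002, -0.001,  0.001]), 'joint_efforts': array([ 0.0000e+00, -6.6784e+01,  9.8500e-01, -3.1447e+01, -6.1000e-02,
        4.3000e-02,  0.0000e+00]), 'position': array([ 0.223, -0.583,  0.226]), 'ee_rot': array([-3.088e+00, -5.710e-01,  1.000e-03]), 'force': array([-0.199,  0.803, -1.09 ]), 'ft_torque': array([-0.005, -0.008, -0.008]), 'gripper_force': np.float64(0.0), 'width': np.float64(1.0)}
0.0188
top [[474.6, 0.0, 320.1], [0.0, 474.6, 196.8], [0.0, 0.0, 1.0]] [[0.007, 0.996, -0.093, 0.388], [-1.0, 0.006, -0.007, -0.001], [-0.006, 0.093, 0.996, 1.441], [0.0, 0.0, 0.0, 1.0]] ['frame', 'z_map', 'mtx', 'cam_to_world', 'shot']
timer_key 0.59 [201.4, 442.1] [ 0.508 -0.323  0.095] 63 [[0.492, -0.33, 0.073], [0.526, -0.318, 0.102]]
timer 0.73 [197.9, 430.5] [ 0.507 -0.319  0.062] 1486 [[0.45, -0.381, 0.023], [0.566, -0.263, 0.096]]
probe 0.67 [203.9, 207.4] [0.485 0.322 0.107] 222 [[0.466, 0.312, 0.076], [0.508, 0.346, 0.163]]
stand 0.9 
[... 1595 characters left out ...]
0.349, 0.16]]
stand 0.78 [235.3, 428.3] [0.508 0.335 0.01 ] 730 [[0.448, 0.291, 0.002], [0.536, 0.372, 0.075]]
stand 0.52 [282.5, 296.2] [0.782 0.039 0.007] 1944 [[0.731, -0.028, -0.001], [0.833, 0.11, 0.031]]
stand 0.34 [254.7, 220.4] [ 0.788 -0.181  0.022] 305 [[0.738, -0.204, 0.004], [0.831, -0.164, 0.029]]
motor 0.59 [224.3, 377.7] [0.541 0.187 0.046] 539 [[0.51, 0.16, 0.005], [0.56, 0.21, 0.096]]
flux 0.92 [184.5, 264.2] [ 0.523 -0.175  0.062] 372 [[0.502, -0.201, 0.003], [0.535, -0.16, 0.112]]
flux 0.2 [211.2, 312.2] [ 0.552 -0.006  0.022] 1476 [[0.488, -0.075, 0.005], [0.593, 0.063, 0.06]]
tray 0.89 [282.7, 292.9] [0.782 0.039 0.007] 2022 [[0.73, -0.029, -0.001], [0.833, 0.11, 0.031]]
```

View pics/top0.png

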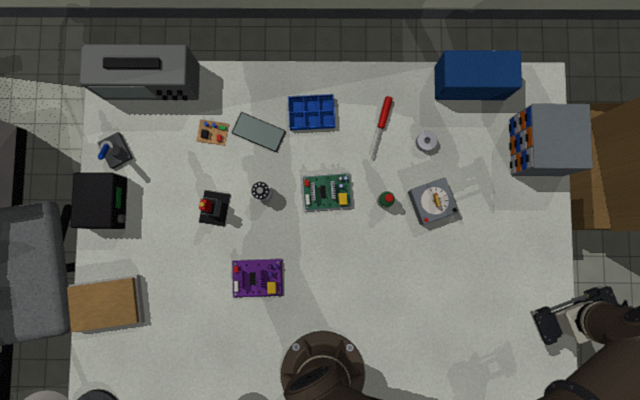

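```bash
python3 - <<'E'
from h import *
p=vision.get_image("top")
f=p["frame"][:,:,::-1]
a=cv2.resize(f[160:240,400:480],(400,400),interpolation=cv2.INTER_CUBIC)
b=cv2.resize(f[150:230,290:370],(400,400),interpolation=cv2.INTER_CUBIC)
c=cv2.resize(f[170:250,180:260],(400,400),interpolation=cv2.INTER_CUBIC)
cv2.imwrite("pics/crops.png",cv2.resize(np.hstack([a,b,c]),(798,266),interpolation=cv2.INTER_AREA))
w=cloud(p)
def rect(m,n):
    q=w[m][:,:2]; q=q[~np.isnan(q[:,0])]
    r=cv2.minAreaRect((q*1000).astype(np.float32)); print(n,np.round(r[0],1),np.round(r[1],1),round(r[2],1),m.sum(),q.mean(0).round(4))
def box(z0,z1,x0,x1,y0,y1): return (w[...,2]>z0)&(w[...,2]<z1)&(w[...,0]>x0)&(w[...,0]<x1)&(w[...,1]>y0)&(w[...,1]<y1)
rect(box(.082,.12,.47,.55,-.36,-.28),"key")
rect(box(.055,.066,.44,.58,-.39,-.25),"timer")
rect(box(.052,.066,.48,.6,-.09,.07),"sinks")
rect(box(.052,.066,.48,.6,-.09,-.015),"sinkR")
rect(box(.052,.066,.48,.6,-.01,.07),"sinkL")
rect(box(.003,.024,.46,.62,-.11,.09),"board")
rect(box(.004,.012,.41,.57,.24,.4),"foot")
rect(box(.12,.17,.44,.55,.28,.38),"handle")
hsv=cv2.cvtColor(p["frame"],cv2.COLOR_RGB2HSV)
red=(((hsv[...,0]<8)|(hsv[...,0]>172))&(hsv[...,1]>150)&(hsv[...,2]>90))
m=red&box(.06,.12,.47,.55,-.36,-.28); print("dot",np.argwhere(m).tolist(),w[m].mean(0))
E
```

```text
key [ 509.2 -324.1] [39.1  8.9] 14.0 60 [ 0.509  -0.3236]
timer [ 509.6 -324.9] [109.6 111.9] 20.3 1211 [ 0.5097 -0.3232]
sinks [537.5 -14.1] [50.9 98.2] 2.9 76 [ 0.5367 -0.001 ]
sinkR [533.2 -35. ] [63.6 28.4] 33.6 39 [ 0.5396 -0.0295]
sinkL [534.   29.8] [48.6  9.4] 4.9 37 [0.5336 0.0291]
board [540.3 -10. ] [159.4 198.8] 0.2 1645 [ 0.5394 -0.0091]
foot [489.4 319.9] [158.5 159.9] 0.1 757 [0.4864 0.3172]
handle [486.7 328.1] [19.4 29.2] 84.6 98 [0.4862 0.3261]
dot [[194, 436]] [ 0.52345633 -0.32064175  0.09780468]
```

View pics/crops.png

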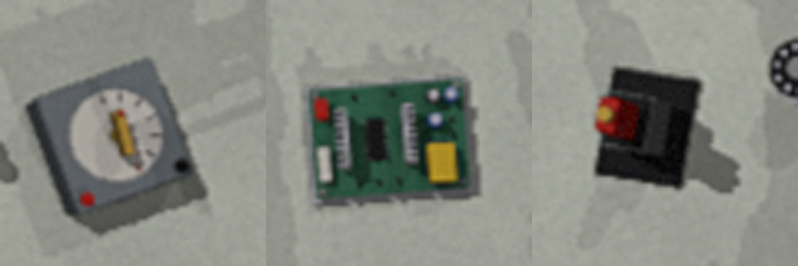

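The view shows the timer (right, 435,200) with key, the probe in its stand (left, 210,208), and two board-shaped items: green at (327,192) and purple at (257,278). The green one is the board under test, since purple is excluded. The enlarged crop confirms it: black chip between two heat sinks.

First I move above the timer.

Request:
play_rows --increments "3 -1.2 0 -7 0;3 -1.4 0 0 0;3.6 -1.4 0 0 0;3.6 -1.4 0 0 0;3.6 -1.4 0 0 0"

```text
clock: 1.37
position: [0.3437, -0.4463, 0.2268]
ee_rot: [3.049, 0.758, 0.0]
force: [-0.3, -0.1, -0.5]
width: 0.688
gripper_force: 0.0
```

Request:
play_rows --increments "3.6 -1.4 0 0 0;3.6 -1.4 0 0 0;3.6 -1.4 0 0 0;3.6 -1.4 0 0 0;0 0 0 0 0"

```text
clock: 1.78
position: [0.45, -0.3227, 0.2271]
ee_rot: [-3.042, -0.775, -0.007]
force: [1.5, 0.7, 0.7]
width: 0.505
gripper_force: 0.0
```

```bash
cat > st.py <<'E'
import sys
from h import *
s=arm.observe(); M=R.from_rotvec(s["ee_rot"]).as_matrix()
print(s["clock"].round(2),"pos",s["position"].round(4),"yaw",np.degrees(np.arctan2(M[1,0],M[0,0])).round(2),"zax",M[:,2].round(3),"q",s["joints"].round(2),"F",s["force"].round(1),"T",s["ft_torque"].round(3),s["width"].round(3),s["gripper_force"].round(1))
if len(sys.argv)>3:
    t=np.array([float(v) for v in sys.argv[1:4]]); print("tool shift cm",(M.T@(t-s["position"])*100).round(2))
if len(sys.argv)>4: print("turn deg",((np.degrees(np.arctan2(M[1,0],M[0,0]))-float(sys.argv[4])+180)%360-180).round(2))
E
python3 st.py .5095 -.3245 .226 -166
```

```text
Traceback (most recent call last):
  File "st.py", line 4, in <module>
    print(s["clock"].round(2),"pos",s["position"].round(4),"yaw",np.degrees(np.arctan2(M[1,0],M[0,0])).round(2),"zax",M[:,2].round(3),"q",s["joints"].round(2),"F",s["force"].round(1),"T",s["ft_torque"].round(3),s["width"].round(3),s["gripper_force"].round(1))
          ^^^^^^^^^^^^^^^^
AttributeError: 'float' object has no attribute 'round'
```

```bash
sed -i 's/s\["clock"\].round(2)/round(float(s["clock"]),2)/' st.py
python3 st.py .5095 -.3245 .226 -166
```

```text
Traceback (most recent call last):
  File "st.py", line 4, in <module>
    print(round(float(s["clock"]),2),"pos",s["position"].round(4),"yaw",np.degrees(np.arctan2(M[1,0],M[0,0])).round(2),"zax",M[:,2].round(3),"q",s["joints"].round(2),"F",s["force"].round(1),"T",s["ft_torque"].round(3),s["width"].round(3),s["gripper_force"].round(1))
                                                                                                                                                                                                                          ^^^^^^^^^^^^^^^^
AttributeError: 'float' object has no attribute 'round'
```

```bash
sed -i 's/s\["width"\].round(3),s\["gripper_force"\].round(1)/round(float(s["width"]),3),round(float(s["gripper_force"]),1)/' st.py
python3 st.py .5095 -.3245 .226 -166
```

```text
1.78 pos [ 0.45   -0.3227  0.2271] yaw 28.58 zax [ 0.004  0.003 -1.   ] q [ 0.63  0.33 -0.13  1.74  0.04  1.08 -0.59] F [1.5 0.7 0.7] T [ 0.074 -0.081  0.019] 0.505 0.0
tool shift cm [5.14 3.01 0.13]
turn deg -165.42
```

Request:
play_rows --increments "2.6 1.5 0 0 0;2.5 1.5 0 0 0;0 0 0 -7 0;0 0 0 -7 0;0 0 0 -7 0"

```text
clock: 2.2
position: [0.5034, -0.3331, 0.2264]
ee_rot: [-2.855, -1.311, 0.0]
force: [0.1, -0.1, -0.0]
width: 0.499
gripper_force: 0.0
```

Request:
play_rows --increments "0 0 0 -7 0;0 0 0 -7 0;0 0 0 -7 0;0 0 0 -7 0;0 0 0 -7 0"

```text
clock: 2.62
position: [0.5028, -0.3335, 0.2268]
ee_rot: [2.329, 2.108, -0.0]
force: [-0.3, 0.2, -1.1]
width: 0.497
gripper_force: 0.0
```

Request:
play_rows --increments "0 0 0 -7 0;0 0 0 -7 0;0 0 0 -7 0;0 0 0 -7 0;0 0 0 -7 0"

```text
clock: 3.03
position: [0.5028, -0.3335, 0.2268]
ee_rot: [1.588, 2.711, -0.0]
force: [-0.7, -0.5, -0.0]
width: 0.499
gripper_force: 0.0
```

Request:
play_rows --increments "0 0 0 -7 0;0 0 0 -7 0;0 0 0 -7 0;0 0 0 -7 0;0 0 0 -7 0"

```text
clock: 3.45
position: [0.5027, -0.3336, 0.2267]
ee_rot: [-0.699, -3.063, 0.0]
force: [-0.3, -0.1, 0.5]
width: 0.503
gripper_force: 0.0
```

Request:
play_rows --increments "0 0 0 -7 -0.2;0 0 0 -7 -0.2;0 0 0 -7 -0.2;0 0 0 -7 -0.2;0 0 0 0 -0.2"

```text
clock: 3.87
position: [0.5027, -0.3338, 0.2266]
ee_rot: [0.062, -3.141, -0.0]
force: [-0.7, 0.5, -0.1]
width: 0.401
gripper_force: 0.0
```

```bash
python3 st.py .5095 -.3245 .072 -166
```

```text
3.87 pos [ 0.5027 -0.3338  0.2266] yaw -177.75 zax [-0.  0. -1.] q [ 0.98  0.5  -0.72  1.58  0.35  1.19  1.8 ] F [-0.7  0.5 -0.1] T [ 0.096 -0.17   0.013] 0.401 0.0
tool shift cm [-0.72  0.9  15.46]
turn deg -11.75
```

Request:
play_rows --increments "0 0 0 -5.9 -0.2;0 0 0 -5.9 -0.2;-0.9 0.7 2 0 -0.2;0 0 3 0 -0.2;0 0 2 0 -0.2"

```text
clock: 4.28
position: [0.5098, -0.3239, 0.1551]
ee_rot: [0.37, -3.12, -0.001]
force: [-1.4, -1.0, 0.2]
width: 0.399
gripper_force: 0.0
```

```bash
python3 st.py .5095 -.3245 .072 -166; python3 - <<'E'
from h import *
for n in("top","scene"):
    p=vision.get_image(n); d=cut_out("timer_key",p)
    w=cloud(p)
    for x in d[:1]: print(n,round(x["confidence"],2),x["point"],x["mask"].sum(),np.nanmedian(w[x["mask"]],0).round(3))
    if n=="scene": save(p,"s1.png",(100,240,160,330),4)
E
```

```text
4.28 pos [ 0.5098 -0.3239  0.1551] yaw -166.48 zax [-0.  0. -1.] q [ 0.97  0.58 -0.74  1.67  0.44  1.07  1.9 ] F [-1.4 -1.   0.2] T [ 0.101 -0.111 -0.017] 0.399 0.0
tool shift cm [ 0.04 -0.06  8.31]
turn deg -0.48
scene 0.7 [169.8, 231.6] 1369 [ 0.528 -0.311  0.058]
```

View pics/s1.png

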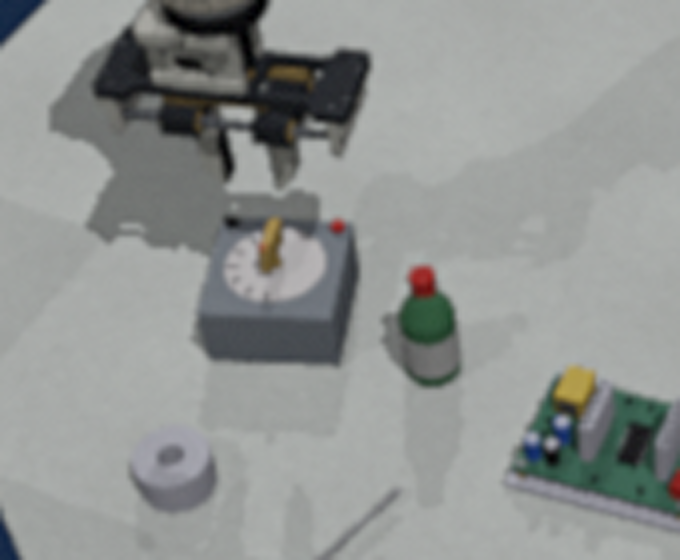

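The picture shows the gripper straddling above the key (about 228,158 in the full frame), with its jaws aligned across the key and clear of the bottle. I lower it and grip.

Request:
play_rows --increments "0 0 2.8 0 -0.2;0 0 2.8 0 -0.2;0 0 1.8 0 -0.2;0 0 0.8 0 -0.2;0 0 0 0 -0.2" --grip_force 35

```text
clock: 4.9
position: [0.5099, -0.3244, 0.0745]
ee_rot: [0.374, -3.119, -0.001]
force: [0.3, -0.8, 0.4]
width: 0.399
gripper_force: 0.0
```

Request:
play_rows --increments "0 0 0 0 -1;0 0 0 0 -1;0 0 0 0 -1;0 0 0 0 -1;0 0 0 0 -1" --grip_force 35

```text
clock: 5.32
position: [0.5103, -0.3226, 0.0757]
ee_rot: [-0.377, 3.118, 0.002]
force: [-3.4, 2.3, 11.0]
width: 0.093
gripper_force: 35.0
```

```bash
python3 st.py .5095 -.3245 .072 -166
```

```text
5.32 pos [ 0.5103 -0.3226  0.0757] yaw -166.22 zax [ 0.     0.002 -1.   ] q [ 0.94  0.66 -0.69  1.74  0.51  0.92  1.84] F [-3.4  2.3 11. ] T [ 0.13   0.513 -0.06 ] 0.093 35.0
tool shift cm [ 0.12 -0.17  0.37]
turn deg -0.22
```

Request:
play_rows --increments "0 0 0 6 -1;0 0 0 6 -1;0 0 0 6 -1;0 0 0 6 -1;0 0 0 6 -1"

```text
clock: 5.73
position: [0.5103, -0.3236, 0.0758]
ee_rot: [0.451, 3.109, 0.0]
force: [-2.5, 1.4, 5.6]
width: 0.096
gripper_force: 35.0
```

```bash
python3 st.py .5095 -.3230 .072 -166
```

```text
5.73 pos [ 0.5103 -0.3236  0.0758] yaw 163.49 zax [ 0.  0. -1.] q [ 0.85  0.63 -0.56  1.75  0.42  0.88  1.4 ] F [-2.5  1.4  5.6] T [0.56  0.422 0.108] 0.096 35.0
tool shift cm [0.09 0.04 0.38]
turn deg -30.51
```

Torque about 0.1 N m, so it is turning as expected.

Request:
play_rows --increments "0 0 0 7 -1;0 0 0 7 -1;0 0 0 7 -1;0 0 0 7 -1;0 0 0 7 -1"

```text
clock: 6.15
position: [0.5097, -0.3245, 0.0757]
ee_rot: [1.367, 2.828, -0.001]
force: [-4.9, 0.4, 7.6]
width: 0.094
gripper_force: 35.0
```

Request:
play_rows --increments "0 0 0 7 -1;0 0 0 7 -1;0 0 0 7 -1;0 0 0 7 -1;0 0 0 7 -1"

```text
clock: 6.57
position: [0.5086, -0.325, 0.0757]
ee_rot: [-2.155, -2.285, 0.003]
force: [-8.5, -0.3, 8.9]
width: 0.092
gripper_force: 35.0
```

```bash
python3 st.py .5095 -.3230 .072 -166
```

```text
6.57 pos [ 0.5086 -0.325   0.0757] yaw 93.37 zax [-0.002 -0.001 -1.   ] q [ 0.65  0.57 -0.24  1.77  0.18  0.82  0.38] F [-8.5 -0.3  8.9] T [-0.003  1.541  0.096] 0.092 35.0
tool shift cm [0.2  0.1  0.37]
turn deg -100.63
```

Request:
play_rows --increments "0 0 0 7 -1;0 0 0 7 -1;0 0 0 7 -1"

```text
clock: 6.82
position: [0.508, -0.3249, 0.0757]
ee_rot: [-2.535, -1.854, 0.004]
force: [-9.6, -0.3, 12.1]
width: 0.096
gripper_force: 35.0
```

```bash
python3 st.py .5095 -.3230 .072 -166
```

```text
6.82 pos [ 0.508  -0.3249  0.0757] yaw 72.35 zax [-0.003 -0.    -1.   ] q [ 0.58  0.57 -0.14  1.78  0.11  0.81  0.07] F [-9.6 -0.3 12.1] T [0.038 2.031 0.151] 0.096 35.0
tool shift cm [0.23 0.08 0.37]
turn deg -121.65
```

Request:
play_rows --increments "0 0 0 4 -1;0 0 0 4 -1"

```text
clock: 6.98
position: [0.5078, -0.3248, 0.0757]
ee_rot: [-2.656, -1.675, 0.005]
force: [-10.6, 1.1, 13.6]
width: 0.096
gripper_force: 35.0
```

```bash
python3 st.py .5095 -.3230 .072 -166
```

```text
6.98 pos [ 0.5078 -0.3248  0.0757] yaw 64.48 zax [-0.003 -0.    -1.   ] q [ 0.55  0.56 -0.11  1.78  0.08  0.81 -0.04] F [-10.6   1.1  13.6] T [0.073 2.151 0.111] 0.096 35.0
tool shift cm [0.24 0.08 0.37]
turn deg -129.52
```

Request:
play_rows --increments "-0.06 -0.13 -0.06 0 -1;0 0 0 4 -1;0 0 0 4 -1"

```text
clock: 7.23
position: [0.5074, -0.3247, 0.0757]
ee_rot: [-2.766, -1.489, 0.002]
force: [-5.2, -0.7, 3.0]
width: 0.093
gripper_force: 35.0
```

```bash
python3 st.py .5095 -.3230 .072 -166
```

```text
7.23 pos [ 0.5074 -0.3247  0.0757] yaw 56.59 zax [-0.001 -0.    -1.   ] q [ 0.53  0.56 -0.07  1.78  0.05  0.8  -0.15] F [-5.2 -0.7  3. ] T [-0.185  1.13   0.114] 0.093 35.0
tool shift cm [0.25 0.08 0.37]
turn deg -137.41
```

Request:
play_rows --increments "0 0 0 4 -1;0 0 0 4 -1"

```text
clock: 7.4
position: [0.5073, -0.3245, 0.0757]
ee_rot: [-2.863, -1.292, 0.003]
force: [-7.1, 0.5, 5.5]
width: 0.095
gripper_force: 35.0
```

```bash
python3 st.py .5095 -.3230 .072 -166
```

```text
7.4 pos [ 0.5073 -0.3245  0.0757] yaw 48.57 zax [-0.002  0.    -1.   ] q [ 0.5   0.56 -0.03  1.79  0.03  0.8  -0.27] F [-7.1  0.5  5.5] T [-0.027  1.293  0.152] 0.095 35.0
tool shift cm [0.26 0.07 0.37]
turn deg -145.43
```

Request:
play_rows --increments "0 0 0 4 -1;0 0 0 4 -1"

```text
clock: 7.57
position: [0.5071, -0.3244, 0.0757]
ee_rot: [-2.946, -1.089, 0.003]
force: [-6.2, 0.6, 6.0]
width: 0.096
gripper_force: 35.0
```

```bash
python3 st.py .5095 -.3230 .072 -166
```

```text
7.57 pos [ 0.5071 -0.3244  0.0757] yaw 40.57 zax [-0.002  0.    -1.   ] q [ 0.48  0.56  0.    1.79 -0.    0.8  -0.38] F [-6.2  0.6  6. ] T [0.054 1.549 0.149] 0.096 35.0
tool shift cm [0.27 0.06 0.37]
turn deg -153.43
```

Request:
play_rows --increments "0 0 0 3 -1;0 0 0 3 -1"

```text
clock: 7.73
position: [0.507, -0.3242, 0.0757]
ee_rot: [-2.998, -0.934, 0.003]
force: [-7.1, 0.5, 7.6]
width: 0.096
gripper_force: 35.0
```

```bash
python3 st.py .5095 -.3230 .072 -166
```

```text
7.73 pos [ 0.507  -0.3242  0.0757] yaw 34.62 zax [-0.002  0.001 -1.   ] q [ 0.46  0.56  0.03  1.79 -0.02  0.8  -0.47] F [-7.1  0.5  7.6] T [0.121 1.561 0.101] 0.096 35.0
tool shift cm [0.28 0.04 0.37]
turn deg -159.38
```

Request:
play_rows --increments "0 0 0 2 -1;0 0 0 2 -1;0 0 0 0 -1"

```text
clock: 7.98
position: [0.5069, -0.3241, 0.0757]
ee_rot: [-3.028, -0.831, 0.004]
force: [-8.1, 0.4, 7.7]
width: 0.094
gripper_force: 35.2
```

```bash
python3 st.py .5095 -.3230 .072 -166
```

```text
7.98 pos [ 0.5069 -0.3241  0.0757] yaw 30.69 zax [-0.003  0.    -1.   ] q [ 0.44  0.56  0.05  1.79 -0.04  0.8  -0.52] F [-8.1  0.4  7.7] T [0.101 1.612 0.472] 0.094 35.2
tool shift cm [0.28 0.04 0.37]
turn deg -163.31
```

Request:
play_rows --increments "0 0 0 1.5 -1;0 0 0 0 -1"

```text
clock: 8.15
position: [0.5069, -0.3241, 0.0757]
ee_rot: [-3.039, -0.793, 0.004]
force: [-7.4, 0.6, 8.1]
width: 0.099
gripper_force: 35.6
```

```bash
python3 st.py .5095 -.3230 .072 -166
```

```text
8.15 pos [ 0.5069 -0.3241  0.0757] yaw 29.24 zax [-0.003  0.001 -1.   ] q [ 0.44  0.56  0.06  1.79 -0.04  0.8  -0.54] F [-7.4  0.6  8.1] T [0.118 1.652 0.568] 0.099 35.6
tool shift cm [0.28 0.03 0.37]
turn deg -164.76
```

The torque jumped from 0.1 to 0.57 N m, which is the hard stop. I release and rise.

Request:
play_rows --increments "0 0 0 0 -0.2;0 0 0 0 -0.2;0 0 0 0 -0.2;0 0 0 0 -0.2;0 0 -1 0 -0.2"

```text
clock: 8.57
position: [0.5078, -0.3235, 0.0841]
ee_rot: [-3.038, -0.793, 0.003]
force: [0.1, -1.1, -0.7]
width: 0.381
gripper_force: 0.0
```

Request:
play_rows --increments "0 0 -4 0 0.2;0 0 -4 0 0.2;0 0 -4 0 0.2;0 0 -4 0 0.2;0 0 -4 0 0.2"

```text
clock: 8.98
position: [0.5083, -0.324, 0.2884]
ee_rot: [3.039, 0.793, 0.001]
force: [0.8, -1.0, -0.8]
width: 0.593
gripper_force: 0.0
```

Request:
play_rows --increments "-3 -2.5 0 0 0.2;-3 -2.5 0 0 0.2;-3 -2.5 0 0 0.2;-3 -2.5 0 0 0.2;-3 -2.5 0 0 0.2"

```text
clock: 9.4
position: [0.3149, -0.2879, 0.286]
ee_rot: [3.039, 0.794, 0.001]
force: [-0.1, -0.2, 0.4]
width: 0.597
gripper_force: 0.0
```

```bash
python3 st.py .486 .327 .25 0; python3 - <<'E'
from h import *
p=vision.get_image("top"); save(p,"t2.png",(150,250,180,480),2.6)
w=cloud(p)
def box(z0,z1,x0,x1,y0,y1): return (w[...,2]>z0)&(w[...,2]<z1)&(w[...,0]>x0)&(w[...,0]<x1)&(w[...,1]>y0)&(w[...,1]<y1)
m=box(.082,.12,.47,.55,-.36,-.28); q=w[m][:,:2]; 
if m.sum()>5: print(cv2.minAreaRect((q*1000).astype(np.float32)))
E
```

```text
9.4 pos [ 0.3149 -0.2879  0.286 ] yaw 29.27 zax [ 0.001 -0.001 -1.   ] q [ 0.52  0.05  0.1   1.94 -0.01  1.15 -0.44] F [-0.1 -0.2  0.4] T [-0.081  0.021  0.014] 0.597 0.0
tool shift cm [ 44.99 -45.28   3.58]
turn deg 29.27
((509.2000732421875, -324.4687805175781), (39.538726806640625, 11.016826629638672), 34.74614334106445)
```

View pics/t2.png

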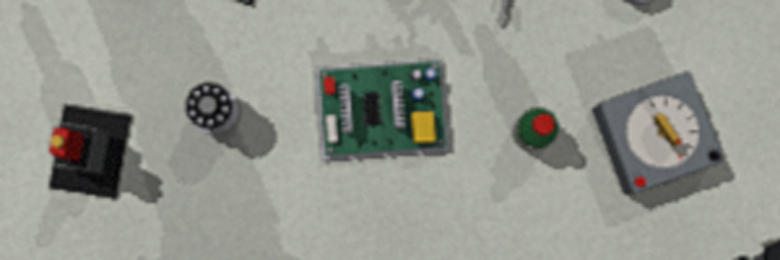

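The key now points about 34° past its half turn, roughly 160° from where it started, so it is fully wound. Stand at (208,208), board at (327,192) and the bystanders are unmoved. Next I measure the probe, stand, board and chip more finely.

```bash
python3 - <<'E'
from h import *
for n in("top","scene"):
    p=vision.get_image(n); w=cloud(p); v=p["frame"].max(-1); f=p["frame"].astype(int)
    def box(z0,z1,x0,x1,y0,y1): return (w[...,2]>z0)&(w[...,2]<z1)&(w[...,0]>x0)&(w[...,0]<x1)&(w[...,1]>y0)&(w[...,1]<y1)
    def rect(m,nm):
        k,l,st,_=cv2.connectedComponentsWithStats(m.astype(np.uint8)); 
        if k<2: print(nm,"none");return
        m=l==1+np.argmax(st[1:,4])
        q=w[m]; r=cv2.minAreaRect((q[:,:2]*1000).astype(np.float32)); print(n,nm,np.round(r[0],1),np.round(r[1],1),round(r[2],1),m.sum(),q.mean(0).round(4))
    rect(box(-.003,.014,.41,.57,.24,.4)&(v<70),"foot")
    rect(box(.068,.08,.41,.57,.27,.4)&(np.abs(w[...,2]-.075)<.006)&(f[...,0]<110),"rim")
    rect(box(.141,.156,.44,.55,.27,.38)&(f[...,0]>100)&(f[...,1]<80),"handletop")
    rect(box(.085,.156,.44,.55,.27,.38)&(f[...,0]>60)&(f[...,1]<60),"handle")
    rect(box(.152,.17,.44,.55,.27,.38),"conn")
    rect(box(.012,.03,.46,.62,-.11,.09),"board")
    rect(box(.05,.066,.48,.6,-.06,-.012),"sinkR")
    rect(box(.05,.066,.48,.6,-.004,.06),"sinkL")
    rect(box(.015,.035,.50,.57,-.035,.02)&(v<60),"chip")
    if n=="top": print("table z",np.nanmedian(w[box(-.02,.02,.6,.68,.05,.12)][:,2]))
    print([ (d["point"],round(d["confidence"],2)) for d in cut_out("probe",p)[:2]])
E
```

```text
top foot [485.6 329. ] [79.6 97.7] 81.1 501 [0.4828 0.3233 0.0086]
top rim [487.5 315. ] [11.7 41. ] 82.4 28 [0.4884 0.3122 0.0753]
top handletop [496.3 328. ] [15.4  9.6] 64.9 20 [0.496  0.3278 0.1497]
top handle [487. 332.] [24.7 29.6] 80.7 89 [0.4849 0.3244 0.1346]
top conn [486.2 327.8] [13.1 10.9] 89.6 22 [0.4866 0.3288 0.1587]
top board [538.6 -11.9] [107.8 146.7] 5.5 1242 [ 0.5383 -0.0098  0.0215]
top sinkR [539.3 -29.6] [49.4  9.9] 4.8 39 [ 0.5408 -0.0284  0.0588]
top sinkL [539.8  31.2] [36.5  9.1] 0.7 30 [0.541  0.03   0.0592]
top chip [529.    4.9] [54.8 27.1] 0.3 129 [0.5305 0.0067 0.0237]
table z 0.0017732339557096077
[([205.2, 210.0], 0.6)]
scene foot [488.4 332.6] [77.6 98.7] 82.1 440 [0.5003 0.3348 0.0089]
scene rim [485.8 332.4] [37.7 50.6] 81.7 61 [0.5008 0.3362 0.0754]
scene handletop [489. 333.] [14.9 24.2] 80.7 32 [0.4932 0.3333 0.1485]
scene handle [487.7 333.9] [16.5 31.9] 74.5 119 [0.4973 0.3329 0.1217]
scene conn [486.  332.4] [11.6 13. ] 59.6 22 [0.4876 0.3329 0.1586]
scene board [537.4  -8.3] [107.4 142.3] 6.4 845 [ 0.545  -0.0028  0.0213]
scene sinkR [537.5 -26.2] [53.7 10.7] 4.1 58 [ 0.5392 -0.0257  0.0579]
scene sinkL [533.   33.3] [54.8 10.6] 6.2 59 [0.5349 0.0338 0.0585]
scene chip [533.5   5. ] [43.8 18.2] 6.5 61 [0.5365 0.0057 0.0248]
[([218.8, 433.6], 0.82)]
```

Request:
play_rows --increments "0 0 0 -7.1 0.2;0 0 0 -7.1 0.2;0 0 0 -7.1 0.2;0 0 0 -7.1 0.2;0 0 0 -7.1 0.2"

```text
clock: 10.07
position: [0.3181, -0.2886, 0.2854]
ee_rot: [2.647, 1.692, 0.0]
force: [-0.2, 0.1, -0.5]
width: 0.599
gripper_force: 0.0
```

Request:
play_rows --increments "0 0 0 -7.1 0.2;0 0 0 -7.1 0.2;0 0 0 -7.1 0.2;0 0 0 -7.1 0.2;0 0 0 -7.1 0.2"

```text
clock: 10.48
position: [0.3182, -0.2886, 0.2854]
ee_rot: [2.005, 2.419, 0.0]
force: [0.3, -0.1, -0.7]
width: 0.599
gripper_force: 0.0
```

Request:
play_rows --increments "0 0 0 -7.1 0.2;0 0 0 -7.1 0.2;0 0 0 -7.1 0.2;0 0 0 -7.1 0.2;0 0 0 -7.1 0.2"

```text
clock: 10.9
position: [0.3182, -0.2886, 0.2854]
ee_rot: [1.172, 2.915, 0.0]
force: [0.0, -0.2, -1.4]
width: 0.597
gripper_force: 0.0
```

Request:
play_rows --increments "0 0 0 -7.1 0.2;0 0 0 -7.1 0.2;0 0 0 -7.1 0.2;0 0 0 -7.1 0.2;0 0 0 -7.1 0.2"

```text
clock: 11.32
position: [0.3182, -0.2886, 0.2854]
ee_rot: [0.228, 3.133, 0.0]
force: [0.2, -0.3, -0.2]
width: 0.602
gripper_force: 0.0
```

```bash
python3 st.py .4865 .3305 .25 171.7
```

```text
11.32 pos [ 0.3182 -0.2886  0.2854] yaw 171.69 zax [ 0.  0. -1.] q [ 0.61  0.06  0.    1.92 -0.    1.15  2.04] F [ 0.2 -0.3 -0.2] T [ 0.063 -0.154 -0.038] 0.602 0.0
tool shift cm [-7.71 63.69  3.55]
turn deg -0.01
```

Request:
play_rows --increments "-0.2 3.5 0 0 0.2;-0.4 3.5 0 0 0.2;-0.4 3.5 0 0 0.2;-0.4 3.5 0 0 0.2;-0.4 3.5 0 0 0.2"

```text
clock: 11.73
position: [0.3625, -0.1162, 0.2857]
ee_rot: [0.238, 3.132, 0.0]
force: [0.8, 0.3, 0.2]
width: 0.601
gripper_force: 0.0
```

Request:
play_rows --increments "-0.4 3.5 0 0 0.2;-0.4 3.5 0 0 0.2;-0.4 3.5 0 0 0.2;-0.4 3.5 0 0 0.2;-0.4 3.5 0 0 0.2"

```text
clock: 12.15
position: [0.4086, 0.0544, 0.2857]
ee_rot: [0.238, 3.132, 0.002]
force: [1.5, -0.6, 0.0]
width: 0.6
gripper_force: 0.0
```

Request:
play_rows --increments "-0.4 3.5 0 0 0.2;-0.4 3.5 0 0 0.2;-0.4 3.5 0 0 0.2;-0.4 3.5 0 0 0.2;-0.4 3.5 0 0 0.2"

```text
clock: 12.57
position: [0.4547, 0.2246, 0.2853]
ee_rot: [-0.239, -3.132, -0.002]
force: [1.5, -1.0, 0.0]
width: 0.602
gripper_force: 0.0
```

Request:
play_rows --increments "-0.4 3.5 0 0 0.2;-0.4 3.5 0 0 0.2;0 0 0 0 0.2"

```text
clock: 12.82
position: [0.4723, 0.2979, 0.2848]
ee_rot: [-0.228, -3.131, -0.009]
force: [-0.7, 0.3, 0.7]
width: 0.6
gripper_force: 0.0
```

```bash
python3 st.py .4865 .3305 .185 171.7
```

```text
12.82 pos [0.4723 0.2979 0.2848] yaw 171.65 zax [-0.002  0.006 -1.   ] q [-0.24  0.34 -0.56  1.62  0.18  1.24  0.59] F [-0.7  0.3  0.7] T [ 0.111 -0.118  0.033] 0.6 0.0
tool shift cm [-0.96  3.37 10.  ]
turn deg -0.05
```

Request:
play_rows --increments "-1 3.4 0 0 0.2;0 0 4 0 0.2;0 0 4 0 0.2;0 0 2 0 0.2;0 0 0 0 0.2"

```text
clock: 13.23
position: [0.4855, 0.3208, 0.1801]
ee_rot: [-0.237, -3.125, 0.007]
force: [0.0, -0.0, -0.4]
width: 0.6
gripper_force: 0.0
```

```bash
python3 st.py .4865 .3305 .103 171.7; python3 - <<'E'
from h import *
p=vision.get_image("scene"); save(p,"s3.png",(160,260,380,480),5)
E
```

```text
13.23 pos [0.4855 0.3208 0.1801] yaw 171.31 zax [-0.007 -0.004 -1.   ] q [-0.3   0.47 -0.54  1.7   0.27  1.05  0.5 ] F [ 0.  -0.  -0.4] T [ 0.082 -0.11  -0.013] 0.6 0.0
tool shift cm [0.   1.02 7.71]
turn deg -0.39
```

View pics/s3.png

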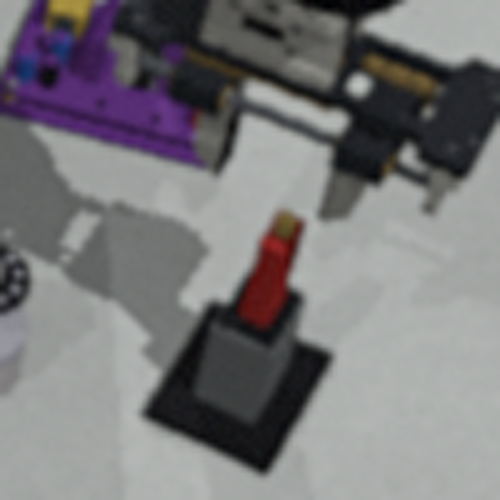

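The picture shows the open gripper above the probe (about 436,205 in the full frame), fingers on either side and clear. I centre it and go down.

Request:
play_rows --increments "0 1 0 0 0.2;0 0 2.5 0 0.2;0 0 2.5 0 0.2;0 0 2 0 0.2;0 0 0 0 0.2"

```text
clock: 13.7
position: [0.4886, 0.3319, 0.114]
ee_rot: [-0.239, -3.131, 0.001]
force: [-0.7, -0.6, 0.3]
width: 0.599
gripper_force: 0.0
```

```bash
python3 st.py .4865 .3305 .103 171.7
```

```text
13.7 pos [0.4886 0.3319 0.114 ] yaw 171.26 zax [-0.002 -0.001 -1.   ] q [-0.33  0.55 -0.51  1.75  0.32  0.92  0.44] F [-0.7 -0.6  0.3] T [ 0.036 -0.143  0.031] 0.599 0.0
tool shift cm [ 0.19 -0.17  1.1 ]
turn deg -0.44
```

Request:
play_rows --increments "0.2 -0.1 1 -0.4 0.2;0 0 0 0 0.2;0 0 0 0 -1;0 0 0 0 -1;0 0 0 0 -1" --grip_force 15

```text
clock: 14.12
position: [0.4875, 0.3314, 0.1065]
ee_rot: [0.229, 3.132, 0.002]
force: [-0.1, -0.4, 0.1]
width: 0.434
gripper_force: 0.0
```

Request:
play_rows --increments "0 0 0 0 -1;0 0 0 0 -1;0 0 0 0 -1;0 0 0 0 -1"

```text
clock: 14.45
position: [0.4869, 0.3309, 0.1054]
ee_rot: [0.229, 3.133, 0.0]
force: [0.6, 0.4, 1.3]
width: 0.195
gripper_force: 15.0
```

```bash
python3 st.py .4865 .3305 .103 171.7
```

```text
14.45 pos [0.4869 0.3309 0.1054] yaw 171.65 zax [ 0.  0. -1.] q [-0.34  0.56 -0.51  1.77  0.33  0.9   0.44] F [0.6 0.4 1.3] T [ 0.16  -0.267  0.03 ] 0.195 15.0
tool shift cm [ 0.03 -0.04  0.24]
turn deg -0.05
```

Request:
play_rows --increments "0 0 0 0 -1;0 0 0 0 -1;0 0 -0.5 0 -1;0 0 -0.5 0 -1;0 0 -1 0 -1" --grip_force 30

```text
clock: 14.87
position: [0.4863, 0.3303, 0.1251]
ee_rot: [-0.228, -3.132, 0.002]
force: [-0.0, 0.1, -1.7]
width: 0.194
gripper_force: 30.0
```

```bash
python3 st.py .4865 .3305 .245 171.7
```

```text
14.87 pos [0.4863 0.3303 0.1251] yaw 171.66 zax [-0.001 -0.001 -1.   ] q [-0.33  0.53 -0.52  1.75  0.32  0.94  0.45] F [-0.   0.1 -1.7] T [ 0.077 -0.132 -0.011] 0.194 30.0
tool shift cm [-0.000e+00  1.000e-02 -1.199e+01]
turn deg -0.04
```

The probe's weight is on the gripper, with no side load.

Request:
play_rows --increments "0 0 -1.5 0 -1;0 0 -2 0 -1;0 0 -2 0 -1;0 0 -2 0 -1;0 0 -2 0 -1"

```text
clock: 15.28
position: [0.4867, 0.3309, 0.2223]
ee_rot: [0.228, 3.133, 0.001]
force: [0.1, 0.3, -2.2]
width: 0.197
gripper_force: 30.0
```

Request:
play_rows --increments "0 0 -2 0 -1;0 0 -1 0 -1;0 0 0 0 -1"

```text
clock: 15.53
position: [0.4876, 0.3319, 0.2533]
ee_rot: [0.228, 3.13, 0.005]
force: [1.0, 0.3, -1.6]
width: 0.197
gripper_force: 30.0
```

```bash
python3 st.py .536 .0 .25 -175; python3 - <<'E'
from h import *
p=vision.get_image("scene"); save(p,"s4.png",(140,260,370,490),5)
E
```

```text
15.53 pos [0.4876 0.3319 0.2533] yaw 171.66 zax [ 0.004  0.003 -1.   ] q [-0.3   0.41 -0.55  1.59  0.23  1.19  0.53] F [ 1.   0.3 -1.6] T [ 0.182 -0.173  0.047] 0.197 30.0
tool shift cm [ -9.6  -32.14   0.26]
turn deg -13.34
```

View pics/s4.png

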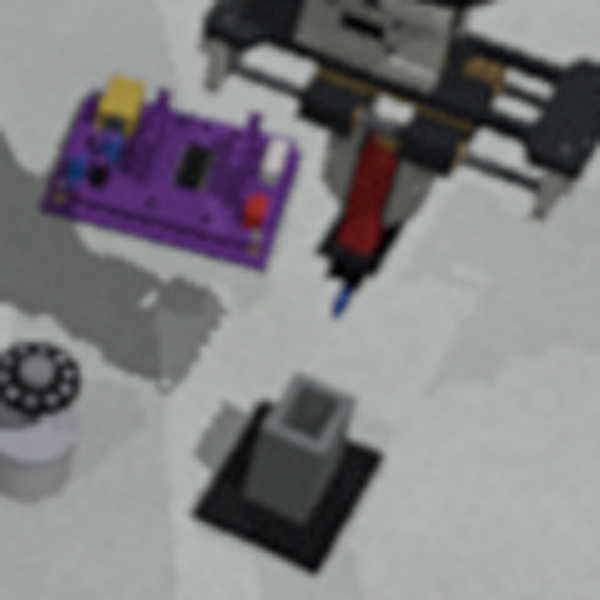

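The probe is held upright and clear of the stand, its loop at about (437,200). I carry it over the motor, with the loop bottom near z 0.165.

Request:
play_rows --increments "0 0 0 -6.7 -1;0 0 0 -6.6 -1;0 -1 0 0 -1;0 -2 0 0 -1;-0.2 -2.8 0 0 -1"

```text
clock: 16.0
position: [0.4924, 0.2737, 0.249]
ee_rot: [0.135, -3.136, -0.001]
force: [0.6, 0.0, -0.8]
width: 0.199
gripper_force: 30.0
```

Request:
play_rows --increments "-0.2 -2.8 0 0 -1;-0.2 -2.8 0 0 -1;-0.2 -2.8 0 0 -1;-0.2 -2.8 0 0 -1;-0.2 -2.8 0 0 -1"

```text
clock: 16.42
position: [0.5153, 0.1321, 0.2493]
ee_rot: [0.128, -3.137, 0.001]
force: [0.4, 0.7, -1.0]
width: 0.194
gripper_force: 30.0
```

Request:
play_rows --increments "-0.2 -2.8 0 0 -1;-0.2 -2.8 0 0 -1;-0.2 -2.8 0 0 -1;0 -2 0 0 -1;0 -1 0 0 -1"

```text
clock: 16.83
position: [0.5311, 0.0171, 0.2491]
ee_rot: [0.123, -3.137, 0.002]
force: [-0.1, 0.3, -1.9]
width: 0.196
gripper_force: 30.0
```

Request:
play_rows --increments "0 0 0 0 -1;0 0 0 0 -1;0 0 0 0 -1"

```text
clock: 17.08
position: [0.5313, 0.0234, 0.2502]
ee_rot: [0.137, -3.138, -0.001]
force: [0.6, 1.4, -0.9]
width: 0.193
gripper_force: 30.0
```

```bash
python3 st.py .536 .0015 .25 -175
```

```text
17.08 pos [0.5313 0.0234 0.2502] yaw -174.99 zax [-0.     0.001 -1.   ] q [ 0.27  0.32 -0.53  1.73  0.17  1.14  1.34] F [ 0.6  1.4 -0.9] T [ 0.156 -0.098 -0.031] 0.193 30.0
tool shift cm [-0.28 -2.22  0.02]
turn deg 0.01
```

Request:
play_rows --increments "-0.1 -1 0 -0.3 -1;-0.2 -1.2 0 0 -1;0 0 0 0 -1;0 0 3 0 -1;0 0 3 0 -1"

```text
clock: 17.5
position: [0.5383, -0.0003, 0.1911]
ee_rot: [-0.142, 3.134, -0.0]
force: [0.8, 0.6, -1.5]
width: 0.194
gripper_force: 30.0
```

Request:
play_rows --increments "0 0 2.5 0 -1;0 0 1 0 -1;0 0 0 0 -1;0 0 0 0 -1;0 0 0 0 -1"

```text
clock: 17.92
position: [0.5378, 0.0002, 0.1569]
ee_rot: [-0.144, 3.136, 0.0]
force: [0.7, 0.2, -1.6]
width: 0.196
gripper_force: 30.0
```

```bash
python3 st.py .5355 .0022 .1334 -174.7; python3 - <<'E'
from h import *
a=[]
for n,c in(("top",(165,225,300,360)),("scene",(165,245,265,345))):
    p=vision.get_image(n); f=p["frame"][c[0]:c[1],c[2]:c[3],::-1]
    a.append(cv2.resize(f,(400,400),interpolation=cv2.INTER_CUBIC))
    w=cloud(p); F=p["frame"].astype(int)
    bl=(F[...,2]>90)&(F[...,2]>F[...,0]*1.6)&(F[...,2]>F[...,1]*1.3)&(w[...,2]>.035)&(abs(w[...,0]-.535)<.04)&(abs(w[...,1])<.05)
    print(n,"loop",bl.sum(),w[bl].mean(0).round(4),np.argwhere(bl).mean(0).round(1),w[bl].min(0).round(4),w[bl].max(0).round(4))
cv2.imwrite("pics/c5.png",np.hstack(a))
E
```

```text
17.92 pos [5.378e-01 2.000e-04 1.569e-01] yaw -174.75 zax [ 0.002  0.    -1.   ] q [ 0.28  0.42 -0.5   1.84  0.24  0.94  1.33] F [ 0.7  0.2 -1.6] T [ 0.096 -0.176 -0.004] 0.196 30.0
tool shift cm [0.21 0.22 2.34]
turn deg -0.05<stdin>:8: RuntimeWarning: Mean of empty slice.
  ret = um.true_divide(
Traceback (most recent call last):
ValueError: zero-size array to reduction operation minimum which has no identity
```

Request:
play_rows --increments "0.2 0.2 1 0 -1;0 0 1 0 -1;0 0 0 0 -1;0 0 0 0 -1;0 0 0 0 -1"

```text
clock: 18.38
position: [0.5344, 0.0017, 0.1352]
ee_rot: [0.144, -3.138, -0.0]
force: [0.0, -0.6, -0.6]
width: 0.198
gripper_force: 30.0
```

```bash
python3 st.py .5355 .0022 .1184 -174.7; python3 - <<'E'
from h import *
p=vision.get_image("scene"); save(p,"c6.png",(165,240,265,365),6)
w=cloud(p); F=p["frame"].astype(int)
bl=(F[...,2]>50)&(F[...,2]>F[...,0]*1.5)&(F[...,2]>F[...,1]*1.2)&(abs(w[...,0]-.535)<.06)&(abs(w[...,1])<.06)
k,l,st,_=cv2.connectedComponentsWithStats(bl.astype(np.uint8))
for i in range(1,k):
    m=l==i
    if m.sum()>5: print(m.sum(),np.argwhere(m).mean(0).round(1),w[m].mean(0).round(4),w[m].min(0).round(4),w[m].max(0).round(4))
E
```

```text
18.38 pos [0.5344 0.0017 0.1352] yaw -174.74 zax [-0. -0. -1.] q [ 0.27  0.44 -0.49  1.87  0.26  0.89  1.31] F [ 0.  -0.6 -0.6] T [ 0.065 -0.102  0.014] 0.198 30.0
tool shift cm [-0.11  0.04  1.68]
turn deg -0.04
23 [203.3 318. ] [0.5302 0.0013 0.051 ] [ 0.4915 -0.0089  0.0144] [0.5473 0.0062 0.0766]
18 [208.3 300.5] [ 0.5521 -0.0473  0.0282] [ 0.5352 -0.0544  0.0186] [ 0.5587 -0.0434  0.0395]
7 [213.  293.9] [ 0.5765 -0.0581  0.0279] [ 0.5676 -0.0594  0.0222] [ 0.5819 -0.057   0.0385]
```

View pics/c6.png

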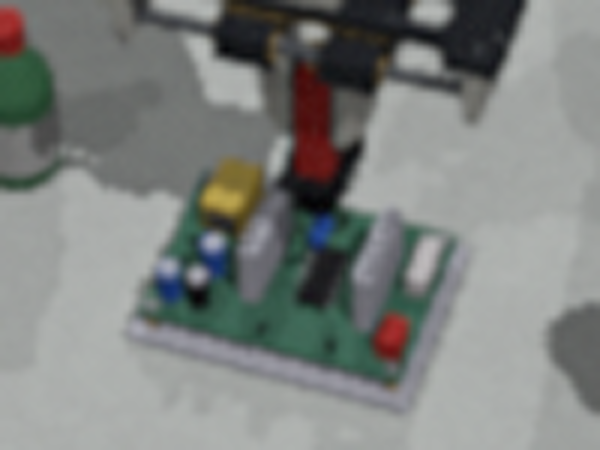

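The loop (blue, about (318,203) in the frame) hangs between the sinks, upright, just behind and above the chip (about (319,211)). I compare loop and chip in this same view.

```bash
python3 - <<'E'
from h import *
p=vision.get_image("scene"); w=cloud(p); F=p["frame"].astype(int); v=F.max(-1)
K=p["mtx"]; Ti=np.linalg.inv(p["cam_to_world"])
def proj(P):
    c=(Ti@np.r_[P,1])[:3]; return np.round([K[1,1]*(-c[1])/(-c[2])+K[1,2],K[0,0]*c[0]/(-c[2])+K[0,2]],1)
def box(m,x0,x1,y0,y1,z0,z1): return m&(w[...,0]>x0)&(w[...,0]<x1)&(w[...,1]>y0)&(w[...,1]<y1)&(w[...,2]>z0)&(w[...,2]<z1)
m=box((F[...,2]>F[...,0]*1.4)&(F[...,2]>F[...,1]*1.15),.5,.57,-.012,.02,.04,.08)
print("loop px",np.argwhere(m).mean(0),m.sum(),w[m].mean(0).round(4))
# loop rim visible centre expected
t=np.array([.5344,.0017,.1352-.0884])
print("pred loop bottom",proj(t),"mid",proj(t+[0,0,.014]),"top",proj(t+[0,0,.028]))
m=box(v<62,.5,.57,-.02,.026,.0215,.03); k,l,st,c=cv2.connectedComponentsWithStats(m.astype(np.uint8)); i=1+np.argmax(st[1:,4]); q=w[l==i]
print("chip",st[i],c[i],q.mean(0).round(4),cv2.minAreaRect((q[:,:2]*1000).astype(np.float32)))
print("pred chip",proj([.5355,.0022,.025]),[proj([.5355+a*np.cos(.093)-b*np.sin(.093),.0022+a*np.sin(.093)+b*np.cos(.093),.025]).tolist() for a in(-.019,.019) for b in(-.006,.006)])
for y,x0 in((slice(190,226),0),):
    print(F[190:226,306:336].sum(-1)//3)
E
```

```text
loop px [203.17647059 317.47058824] 17 [0.5383 0.0033 0.0612]
pred loop bottom [205.2 317.5] mid [202.2 317.5] top [199.2 317.5]
chip [315 206   8  10  46] [318.36956522 210.5       ] [0.5365 0.0052 0.0254] ((536.2708129882812, 6.1226019859313965), (40.88132858276367, 17.39010238647461), 8.534795761108398)
pred chip [210.  317.6] [[205.0, 317.7], [205.9, 321.4], [214.2, 313.7], [215.2, 317.5]]
[[115 115 113 ... 163 162 162]
 [113 114 112 ... 165 164 162]
 [105 105 104 ... 170 168 164]
 ...
 [121 124 112 ... 100 129 139]
 [148 150 143 ... 114 138 142]
 [150 149 150 ... 124 138 137]]
```

Request:
play_rows --increments "-0.1 0.1 0.5 -0.3 -1;0 0 0.5 0 -1;0 0 0.3 0 -1;0 0 0 0 -1;0 0 0 0 -1"

```text
clock: 18.9
position: [0.5351, 0.0028, 0.122]
ee_rot: [0.152, -3.137, -0.0]
force: [0.4, -0.3, -1.4]
width: 0.189
gripper_force: 30.0
```

```bash
python3 st.py .536 .003 .119 -174.5;python3 st.py .536 .003 .119 -174.5
```

```text
18.9 pos [0.5351 0.0028 0.122 ] yaw -174.44 zax [-0.001 -0.    -1.   ] q [ 0.26  0.46 -0.49  1.89  0.27  0.87  1.3 ] F [ 0.4 -0.3 -1.4] T [ 0.1   -0.127  0.001] 0.189 30.0
tool shift cm [-0.09  0.01  0.3 ]
turn deg 0.06
18.9 pos [0.5351 0.0028 0.122 ] yaw -174.44 zax [-0.001 -0.    -1.   ] q [ 0.26  0.46 -0.49  1.89  0.27  0.87  1.3 ] F [ 0.4 -0.3 -1.4] T [ 0.1   -0.127  0.001] 0.189 30.0
tool shift cm [-0.09  0.01  0.3 ]
turn deg 0.06
```

Request:
play_rows --increments "-0.1 0 0.25 0 -1;0 0 0 0 -1;0 0 0 0 -1;0 0 0 0 -1;0 0 0 0 -1"

```text
clock: 19.32
position: [0.5364, 0.0029, 0.1199]
ee_rot: [-0.152, 3.138, -0.0]
force: [-0.6, -0.5, -1.1]
width: 0.194
gripper_force: 30.0
```

Request:
play_rows --increments "0 0 0 0 -1;0 0 0 0 -1;0 0 0 0 -1;0 0 0 0 -1;0 0 0 0 -1"

```text
clock: 19.73
position: [0.5364, 0.0029, 0.1198]
ee_rot: [-0.152, 3.138, -0.0]
force: [0.1, -0.1, -1.2]
width: 0.195
gripper_force: 30.0
```

```bash
python3 st.py .536 .003 .119 -174.5; python3 - <<'E'
from h import *
p=vision.get_image("scene"); save(p,"c7.png",(190,225,295,345),12)
E
```

```text
19.73 pos [0.5364 0.0029 0.1198] yaw -174.45 zax [ 0. -0. -1.] q [ 0.26  0.46 -0.49  1.89  0.28  0.86  1.3 ] F [ 0.1 -0.1 -1.2] T [ 0.059 -0.12  -0.032] 0.195 30.0
tool shift cm [0.04 0.01 0.08]
turn deg 0.05
```

View pics/c7.png

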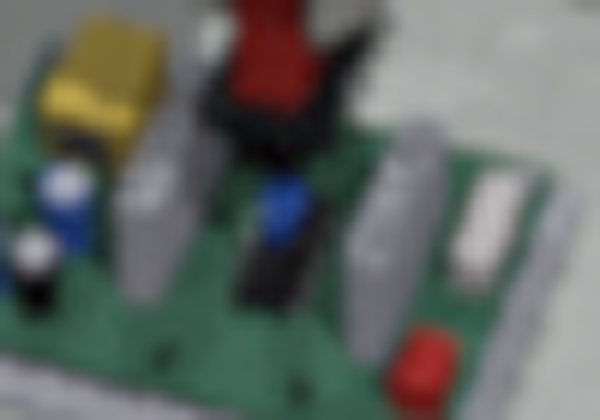

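The picture shows the blue loop (bottom about (319,210)) over the middle of the chip, in line with its length. I lower it a last 1 mm and hold.

Request:
play_rows --increments "0 0 0.1 0 -1;0 0 0 0 -1;0 0 0 0 -1;0 0 0 0 -1;0 0 0 0 -1"

```text
clock: 20.2
position: [0.5364, 0.0029, 0.1188]
ee_rot: [-0.152, 3.138, -0.0]
force: [-1.1, -0.2, -1.4]
width: 0.192
gripper_force: 30.0
```

```bash
python3 st.py .536 .003 .119 -174.5; python3 -c "
from h import *
print(job.sign_off())"
```

```text
20.2 pos [0.5364 0.0029 0.1188] yaw -174.44 zax [ 0. -0. -1.] q [ 0.26  0.46 -0.49  1.89  0.28  0.86  1.3 ] F [-1.1 -0.2 -1.4] T [ 0.179 -0.144 -0.035] 0.192 30.0
tool shift cm [ 0.04  0.01 -0.02]
turn deg 0.06
the job is handed in; nothing more can be done
None
```

I wound the key to its hard stop, then lifted the probe and carried it over; the job is handed in at about 20 s, with the loop held upright about 5 mm above the middle of the chip and in line with it (height worked out from the grasp, not measured directly; I saw no power light on the board).

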